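# Clamp the bench scraper for re-pinning its back

### The arm

A 6-joint arm with a two-finger parallel gripper is mounted at the origin on a cart in front of the work surface, level with it; the furniture and walls round the work are solid. World frame = base frame: x ahead of the robot, y to its left, z up, the work surface at z = 0. Lengths are in mm, angles in rad, forces in N, time in s.
With the tool pointing down it reaches from about 425 to 925 mm from the base axis. Payload 12.5 kg.
Tool frame: the origin (TCP) lies on the mounting face of the last link; the fingertips stand 173 mm ahead of it and the grasp point (between the pads) lies 155 mm ahead of it; z points along the fingers, y is the direction in which the jaws open and shut (so a half turn about z gives the same grasp; the last joint's range is limited). The gripper opens to 85 mm and grips with 20 to 120 N. Pads are 22 mm wide; open, the fingers measure 114 mm over their backs; the gripper's body (76 mm by 85 mm) begins 54 mm behind the grasp point. The pads swing forward as they close: fully open they stand 13 mm farther back than shut.
Start: joints at [-1.337, 0.491, 1.559, -0, 1.092, -0.106], TCP at [208.331, -589.256, 404.727] pointing down, gripper open.
Joint ranges: [-3.1, 3.1], [-0.84, 2.19], [0.05, 2.79], [-1.13, 4.28], [0.06, 2.93], [-2.69, 2.69]. Speed limits (rad/s): [2.22, 2.22, 2.79, 3.14, 3.14, 3.14].

### API

Orientations are given as a 3x3 rotation matrix whose columns are the frame's x, y, z axes.
In Python, from rig import * gives the robot as it stands.
- The arm moves only by the tool jog_arm, never from a script. Its argument "targets" is a list of rows, each an object with "gripper": the opening, from -1 (shut) to 1 (fully open); "slide": the shift along the tool's x, y, z in m, a list of three; "rotation": the turn, a rotation vector about the tool's x, y, z in degrees, a list of three. A call has 1 to 20 rows; each row is the pose to reach, as a shift and turn from the pose commanded when the call began, along the tool's axes at that moment; what a row does not reach only later rows make up. A row lasts 1/8 s, in which the tool goes at most 62.5 mm and 10.7 degrees, less where a joint would pass 70% of its speed; a pose out of reach is approached as far as the arm can. A call with a gripper value outside its range is refused whole. The fingers move at their own pace and stop on an object; "squeeze" is the grip in N (left out, the last holds). Time passes only in rows, so rows that repeat a pose let the fingers close. It gives the time, the measured TCP pose, the force and the opening at its end, in the units of the state.
- read_state(): the state, without advancing time (a new reading comes with each control period).
- capture(name): name is "scene" or "top" or "wrist"; returns the picture (400x640x3 uint8, blue, green, red); there is no depth.
- camera_model(name): a dict with "intrinsics" (3x3 intrinsics, pixels), "k1" (the pictures are not rectified: a ray, as slopes to the right and down, at radius r is drawn at 1 + k1 r^2 times it, then the intrinsics apply), "world_from_camera" (4x4, takes a point from camera to world coordinates). Camera axes: x right, y down, z forward; pixel columns grow to the right and rows downward; lengths in mm; the calibration is good to about 2 mm. A picture is of the moment at which its call begins: read the wrist's pose just before it. camera_model takes no time and is no camera call; for the wrist camera it gives the pose at the moment of the call.
- job_done(): hands the job in, once; it reports no verdict.
The state is a dict: "clock": time; "qpos": joint angles; "qvel": joint speeds; "effort": joint torques, N m; "tcp_pos": TCP position; "tool_rot": TCP orientation; "ft_force": force on the tool from outside, world axes, zero at the start; "moment": the same for the moment, N m; "width": opening from 0.0 (shut) to 1.0 (fully open).
Only numpy, scipy, OpenCV 4.12 (cv2) and the standard library are available. Lean on these libraries where they do the work, as an engineer would, in place of code of your own. Each camera call takes 0.05 s, during which the arm holds its last target.

### The job

Take the bench scraper out of its wooden stand and set it, wooden back up, guard fully down and about centred in the groove of the bench clamp, and let go of it. Then pump the clamp's two upright grips together, squeezing and releasing, until the sliding jaw holds the scraper upright against the fixed jaw: firmly, but gently enough not to crush the guard. Move the jaw only by the grips, leave the shaker, the dip cup and the bell where they are, and finish while still holding the grips squeezed with the jaw pressing on the scraper.

Things in the scene. Friction and masses are not known exactly. Their poses are not given: they have to be found in the camera images.
- scraper_back (a point): centre of the wooden back (123 mm long, 22 high, 16.5 thick) of the bench scraper, 0.25 kg, standing upright in a slotted brown wooden stand (150 x 60 mm, 40 high, groove 12 wide). Axes while upright: x across the thickness, y along the back, z up. The scraper's lower edge is 83 mm below
- scraper_edge (a point): middle of the lower edge of the scraper's blade guard, a flat grey plate 124 mm long, 66 high, 8.5 thick below the back. Axes as scraper_back, which lies 83 mm higher and 4.5 mm to the -x side. In the stand it is 10 mm above the table
- groove (a point): middle of the floor of the bench clamp's groove, 8 mm above the table. x: jaw's closing direction (to the fixed jaw), y along the groove, z up. Groove 13 mm wide (x), 136 long, 22 deep below the bed; its +x wall is the face of the fixed jaw (18 mm thick, top 52 mm above this point). The grey clamp, 256 x 136 mm, is fixed to the table
- grips (a point): midway between the clamp's two upright grips, 90 mm above the table, 158.5 mm from the groove toward -x; axes as groove. Grips: grey plates 40 mm wide (y), 8 thick (x), 56 to 120 mm above the table; all else of the clamp is under 70 mm high. Squeeze along x: 64 mm over the outer faces released, 36 fully squeezed. They are coupled: both move inward alike
- grip_rear (a joint): inward travel of each grip, 0 released to 0.014 m; return springs 8 to 11 N for both together. Ratchet, 5 mm teeth: each squeeze moves the jaw as far as the grip after up to 6 mm of lost motion; the jaw stays when released. A drive spring lies between: with the jaw stopped each mm of grip travel adds 6 N to its push. The guard is crushed above 45 N
- clamp_jaw (a joint): travel of the sliding jaw to the fixed jaw, 0 (46 mm open) to 0.044 m. It starts at 0 to 0.014 and meets the guard at about 0.0375, if that stands against the fixed jaw. Friction of 8 N holds it where it is
- jaw_face (a point): centre of the pressing face of the sliding jaw, 46 mm above the table (jaw 60 mm wide, from 34 to 58 mm above the table); axes as groove
- shaker: white shaker, 41 mm wide, 84 mm high, origin under its centre; bystander
- ramekin: empty white dip cup, 65 mm wide, 37 mm high, origin under its centre; bystander
- bell: service bell, 85 mm wide, 64 mm high, origin under its centre; bystander
Not all that is in view belongs to the job. Of the things that look like the part that bears scraper_back, the larger one is meant.

How it is judged (in metres and radians):
On the way, in this order (a step that is already met when the one before it is completed fails the run):
1. the scraper stands fully down in the clamp's groove, let go, with the jaw not yet on it (z of scraper_edge in the frame of groove between -0.005 and 0.006 m and x of scraper_edge in the frame of groove between -0.0075 and 0.0075 m and y of scraper_edge in the frame of groove between -0.025 and 0.025 m and contact force between each of the arm, the fingers and scraper below 0.2 N and angle between scraper_back's own z axis and vertical below 0.3 rad and contact force between clamp_jaw and scraper below 1 N), for 0.2 s.
2. the grips are squeezed and the jaw has come up against the scraper in the groove (z of scraper_edge in the frame of groove between -0.005 and 0.006 m and x of scraper_edge in the frame of groove between -0.0075 and 0.0075 m and y of scraper_edge in the frame of groove between -0.025 and 0.025 m and contact force between each of the arm, the fingers and scraper below 0.2 N and value of joint grip_rear above 0.001 m and contact force between clamp_jaw and scraper above 3 N), for 0.2 s.
At the end, for the whole second after the job is handed in: Scraper upright (7 deg) in the groove, edge within 6 mm of its floor and 25 mm of its middle along it, not touched by the robot; the fingers hold the grips squeezed (over 1 mm) and the sliding jaw, at rest, presses on the scraper with 4 to 45 N (z of scraper_edge in the frame of groove between -0.005 and 0.006 m and x of scraper_edge in the frame of groove between -0.0075 and 0.0075 m and y of scraper_edge in the frame of groove between -0.025 and 0.025 m and contact force between each of the arm, the fingers and scraper below 0.2 N and angle between scraper_back's own z axis and vertical below 0.12 rad and contact force between clamp_jaw and scraper between 4 and 45 N and value of joint grip_rear above 0.001 m and velocity of joint clamp_jaw between -0.005 and 0.005 m/s and (contact force between the fingers and grip_rear above 2 N or contact force between the fingers and grip_front above 2 N) and linear speed of scraper below 0.02 m/s); the arm keeps its last pose, push and grip.
It fails at once if the jaw crushes the guard (over 45 N) (contact force between clamp_jaw and scraper above 45 N).
It fails at once if the robot pushes the sliding jaw itself (contact force between any of the fingers, the arm and clamp_jaw above 3 N).
It fails at once if the white shaker is moved by more than 30 mm (distance of shaker from where it was at the start of the episode above 0.03 m).
It fails at once if the empty white dip cup is moved by more than 30 mm (distance of ramekin from where it was at the start of the episode above 0.03 m).
It fails at once if the service bell is moved by more than 30 mm (distance of bell from where it was at the start of the episode above 0.03 m).
It also fails if it takes over 58 s, if anything falls off the work surface, if the arm or the gripper's body presses on something with over 40 N, if the wrist force passes 120 N, or if a joint passes its speed limit or range.

## Working session

There is one attempt and no reset: what is moved stays moved. The work goes in short steps, Python scripts to look and compute and a tool call to move; the robot and the scene stay as the last step left them, time stands still between calls to the robot, and variables do not carry over. Pictures are saved under pics/ and viewed, and the job is handed in when it is done.

Besides the shell and the picture viewer there is one more tool, called after ">>>" as a command line: name --argument value ..., lists and objects as JSON in quotes. jog_arm: Moves the arm, as the interface text tells. Its arguments: {"type":"object","properties":{"targets":{"type":"array","items":{"type":"object","properties":{"gripper":{"type":"number"},"slide":{"type":"array","items":{"type":"number"}},"rotation":{"type":"array","items":{"type":"number"}}}}},"squeeze":{"type":"number"}},"required":["targets"]}

```bash
mkdir -p pics; ls; python3 - <<'E'
from rig import *
import cv2,json
s=read_state(); print(s)
for n in ("scene","top","wrist"):
    cv2.imwrite(f"pics/{n}0.png",capture(n)); m=camera_model(n); print(n,m)
E
```

```text
pics
{'clock': 0.0, 'qpos': array([-1.33659465e+00,  4.91560639e-01,  1.55945892e+00, -5.04265602e-05,
        1.09168339e+00, -1.05564391e-01]), 'qvel': array([-7.67875732e-04,  2.60340712e-04,  1.76827956e-03, -3.39035387e-05,
        3.16801868e-04, -8.80255646e-04]), 'effort': array([-1.69055533e-03, -6.18448949e+01, -2.61586189e+01, -2.06025093e-04,
        4.06635983e-03, -4.82849055e-05]), 'tcp_pos': array([ 208.32241147, -589.22262664,  404.12369647]), 'tool_rot': array([[ 9.42824907e-01,  3.33288318e-01, -3.01188870e-04],
       [ 3.33288446e-01, -9.42824304e-01,  1.06959691e-03],
       [ 7.25159685e-05, -1.10882538e-03, -9.99999383e-01]]), 'ft_force': array([0.51642089, 0.55089862, 0.48156726]), 'moment': array([-0.02947645,  0.03718158, -0.03475636]), 'width': 0.9970366677330481}
scene {'intrinsics': array([[437.27242114,   0.        , 317.21256276],
       [  0.        , 437.27242114, 198.94520401],
       [  0.        ,   0.        ,   1.        ]]), 'k1': -0.070849447178091, 'world_from_camera': array([[-5.27984218e-01, -5.86099239e-01,  6.14589577e-01,
        -2.4302
[... 699 characters left out ...]
01, -9.81739964e-01,
         1.51292447e+03],
       [ 0.00000000e+00,  0.00000000e+00,  0.00000000e+00,
         1.00000000e+00]])}
wrist {'intrinsics': array([[325.40838929,   0.        , 317.75750085],
       [  0.        , 325.40838929, 200.39975633],
       [  0.        ,   0.        ,   1.        ]]), 'k1': -0.02848024032292597, 'world_from_camera': array([[ 3.33401332e-01, -9.02517076e-01, -2.72592148e-01,
         2.78279686e+02],
       [-9.42783597e-01, -3.19659107e-01, -9.47477921e-02,
        -5.64150282e+02],
       [-1.62506222e-03,  2.88584446e-01, -9.57453068e-01,
         3.72775361e+02],
       [ 0.00000000e+00,  0.00000000e+00,  0.00000000e+00,
         1.00000000e+00]])}
```

View pics/scene0.png

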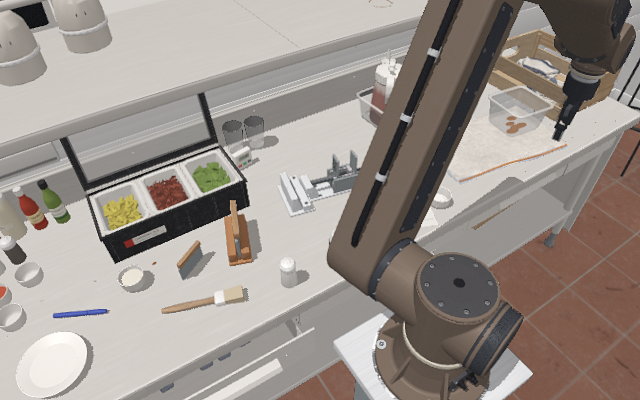

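View pics/top0.png

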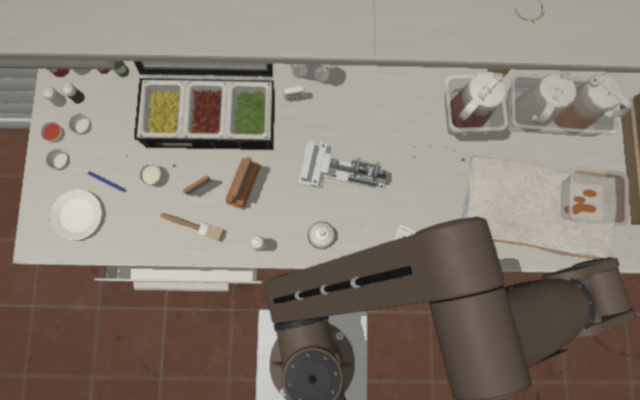

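View pics/wrist0.png

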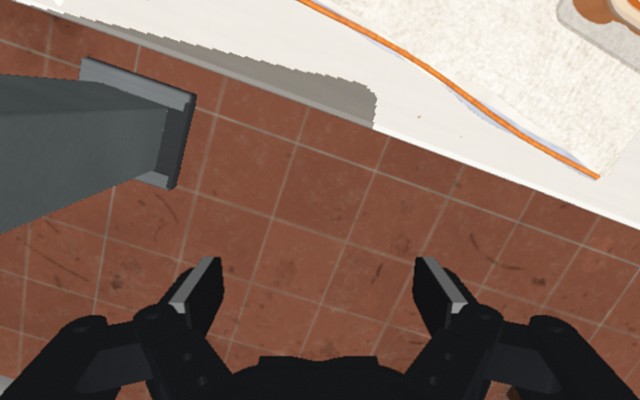

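```bash
python3 - <<'E'
import cv2,numpy as np
t=cv2.imread("pics/top0.png"); s=cv2.imread("pics/scene0.png")
a=cv2.resize(t[120:260,170:410],None,fx=3.3,fy=3.3,interpolation=cv2.INTER_CUBIC)
b=cv2.resize(s[135:295,165:385],None,fx=3.6,fy=3.6,interpolation=cv2.INTER_CUBIC)
cv2.imwrite("pics/topc.png",a);cv2.imwrite("pics/scenec.png",b)
E
```

```text
(no output)
```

View pics/topc.png

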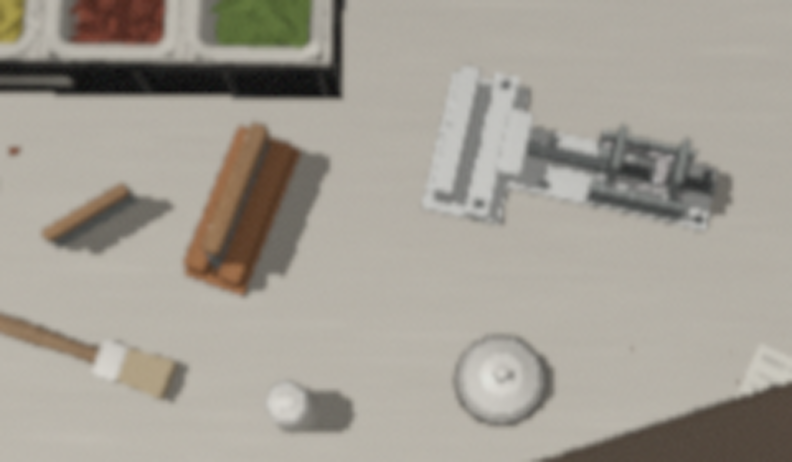

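View pics/scenec.png

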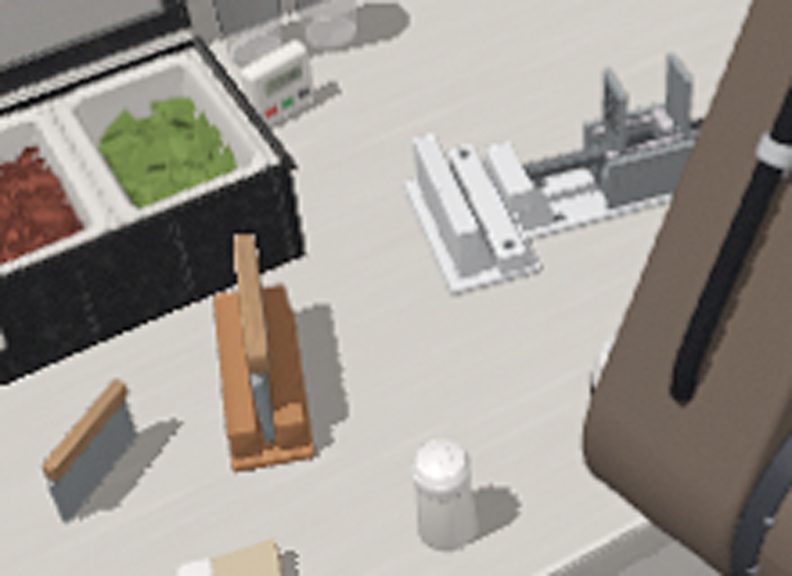

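```bash
cat > h.py <<'E'
import numpy as np,cv2
from rig import *
def ray(m,px):
    K=m["intrinsics"]; d=np.zeros(5); d[0]=m["k1"]
    # model: distorted = u*(1+k1 r^2)
    p=cv2.undistortPoints(np.array(px,float).reshape(-1,1,2),K,d).reshape(-1,2)
    T=m["world_from_camera"]; R=T[:3,:3]
    return T[:3,3],(R@np.c_[p,np.ones(len(p))].T).T
def onz(m,px,z):
    o,d=ray(m,px); return o+d*((z-o[2])/d[:,2])[:,None]
def proj(m,P):
    T=np.linalg.inv(m["world_from_camera"]); P=np.atleast_2d(P)
    d=np.zeros(5); d[0]=m["k1"]
    return cv2.projectPoints(P.astype(float),cv2.Rodrigues(T[:3,:3])[0],T[:3,3],m["intrinsics"],d)[0].reshape(-1,2)
def tri(ms,pxs):
    A=np.zeros((3,3));b=np.zeros(3)
    for m,p in zip(ms,pxs):
        o,d=ray(m,[p]); d=d[0]/np.linalg.norm(d[0]); M=np.eye(3)-np.outer(d,d); A+=M;b+=M@o
    return np.linalg.solve(A,b)
E
python3 - <<'E'
from h import *
np.set_printoptions(precision=1,suppress=True)
m=camera_model("top"); f=lambda l:[(170+x/3.3,120+y/3.3) for x,y in l]
print("back ends",onz(m,f([(258,130),(218,250)]),104))
print("stand corners",onz(m,f([(186,272),(247,292),(300,150)]),40))
print("fixed jaw top ends",onz(m,f([(466,70),(434,205)]),60))
print("grips",onz(m,f([(622,130),(605,170),(683,145),(680,185)]),120))
print("shaker,bell",onz(m,f([(285,400)]),84),onz(m,f([(502,375)]),64))
s=camera_model("scene"); g=lambda l:[(165+x/3.6,135+y/3.6) for x,y in l]
print("scene back ends top",onz(s,g([(244,237),(257,362)]),104))
print("tool now",read_state()["tcp_pos"])
E
```

```text
back ends [[575.2 193.3 104. ]
 [467.3 223.4 104. ]]
stand corners [[458.8 261.   40. ]
 [441.4 205.3  40. ]
 [574.1 162.4  40. ]]
fixed jaw top ends [[647.2  11.6  60. ]
 [520.3  38.2  60. ]]
grips [[ 577.  -125.4  120. ]
 [ 540.9 -110.5  120. ]
 [ 564.5 -178.6  120. ]
 [ 528.7 -175.7  120. ]]
shaker,bell [[340.3 162.8  84. ]] [[367.4 -24.8  64. ]]
scene back ends top [[580.8 194.  104. ]
 [464.1 236.3 104. ]]
tool now [ 208.3 -589.2  404.3]
```

Scraper candidates in the top view are the bar in the brown stand at (243,183) and a smaller loose one at (197,185). The larger one, standing in the stand, is the one meant. I'll move the wrist camera above it for the close check.

>>> jog_arm --targets '[{"slide": [0.407, -0.216, 0], "rotation": [0, 0, -71], "gripper": 1}, {"slide": [0.407, -0.216, 0], "rotation": [0, 0, -71], "gripper": 1}, {"slide": [0.407, -0.216, 0], "rotation": [0, 0, -71], "gripper": 1}, {"slide": [0.407, -0.216, 0], "rotation": [0, 0, -71], "gripper": 1}, {"slide": [0.407, -0.216, 0], "rotation": [0, 0, -71], "gripper": 1}, {"slide": [0.407, -0.216, 0], "rotation": [0, 0, -71], "gripper": 1}, {"slide": [0.407, -0.216, 0], "rotation": [0, 0, -71], "gripper": 1}, {"slide": [0.561, -0.649, 0], "rotation": [0, 0, -142], "gripper": 1}, {"slide": [0.561, -0.649, 0], "rotation": [0, 0, -142], "gripper": 1}, {"slide": [0.561, -0.649, 0], "rotation": [0, 0, -142], "gripper": 1}, {"slide": [0.561, -0.649, 0], "rotation": [0, 0, -142], "gripper": 1}, {"slide": [0.561, -0.649, 0], "rotation": [0, 0, -142], "gripper": 1}, {"slide": [0.561, -0.649, 0], "rotation": [0, 0, -142], "gripper": 1}, {"slide": [0.561, -0.649, 0], "rotation": [0, 0, -142], "gripper": 1}, {"slide": [0.561, -0.649, 0], "rotation": [0, 0, -142], "gripper": 1}, {"slide": [0.561, -0.649, 0], "rotation": [0, 0, -142], "gripper": 1}, {"slide": [0.561, -0.649, 0], "rotation": [0, 0, -142], "gripper": 1}, {"slide": [0.561, -0.649, 0], "rotation": [0, 0, -142], "gripper": 1}]'

```text
clock: 2.4
tcp_pos: [521.1, 208.6, 404.7]
tool_rot: [[-0.948, 0.319, -0.0], [0.319, 0.948, -0.0], [0.0, -0.0, -1.0]]
ft_force: [-1.4, 0.3, 0.0]
width: 1.002
```

```bash
python3 - <<'E'
from h import *
import pickle
s=read_state(); m=camera_model("wrist"); im=capture("wrist"); cv2.imwrite("pics/w1.png",im); pickle.dump(m,open("w1.pkl","wb"))
mt=camera_model("top"); cv2.imwrite("pics/top1.png",capture("top"))
print(s["clock"],s["tcp_pos"],s["tool_rot"],s["qpos"]); print(m["world_from_camera"])
E
```

```text
2.4 [521.06417741 208.55977192 404.67308757] [[-9.47714673e-01  3.19118912e-01 -1.39190473e-04]
 [ 3.19118938e-01  9.47714640e-01 -2.53818135e-04]
 [ 5.09146822e-05 -2.84965487e-04 -9.99999958e-01]] [ 2.63071566e-01  4.00501662e-01  1.71731675e+00 -2.44549392e-04
  1.02397467e+00 -9.82797915e-01]
[[ 3.19031801e-01  9.06707231e-01  2.75863567e-01  4.51260136e+02]
 [ 9.47743148e-01 -3.05610455e-01 -9.15706048e-02  2.32571883e+02]
 [ 1.27906081e-03  2.90661740e-01 -9.56825019e-01  3.73177542e+02]
 [ 0.00000000e+00  0.00000000e+00  0.00000000e+00  1.00000000e+00]]
```

View pics/w1.png

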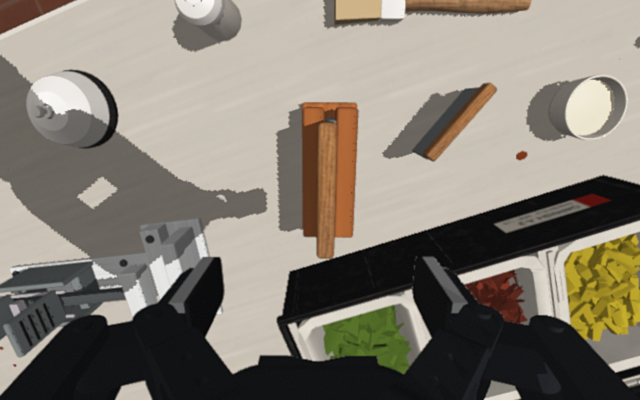

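```bash
python3 - <<'E'
import cv2
im=cv2.imread("pics/w1.png")
cv2.imwrite("pics/w1c.png",cv2.resize(im[90:270,265:385],None,fx=3.3,fy=3.3,interpolation=cv2.INTER_CUBIC))
cv2.imwrite("pics/w1d.png",cv2.resize(im[200:380,0:240],None,fx=3.3,fy=3.3,interpolation=cv2.INTER_CUBIC))
E
```

```text
(no output)
```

View pics/w1c.png

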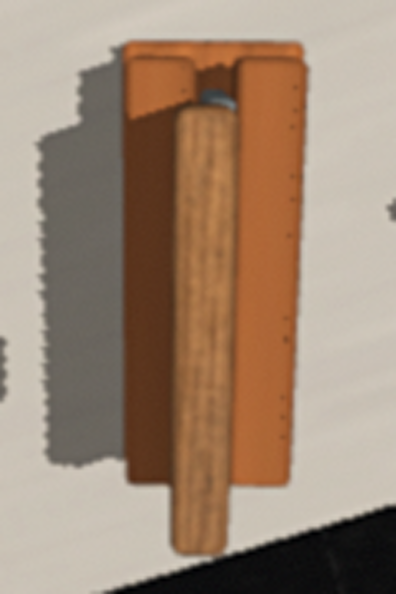

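View pics/w1d.png

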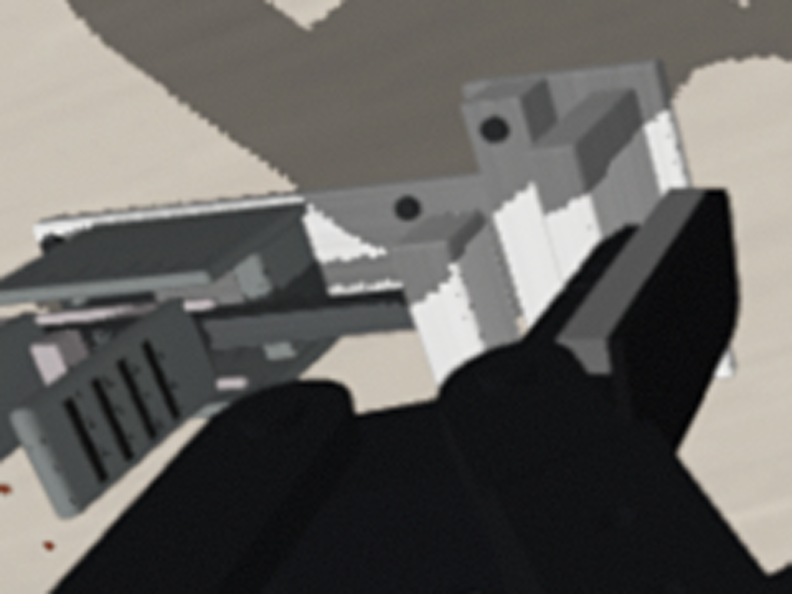

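```bash
python3 - <<'E'
from h import *
import pickle
np.set_printoptions(precision=1,suppress=True)
m=pickle.load(open("w1.pkl","rb"))
f=lambda l:[(265+x/3.3-.35,90+y/3.3-.35) for x,y in l]
P=onz(m,f([(177,112),(239,112),(171,552),(229,552)]),104); print(P)
a=(P[0]+P[1])/2;b=(P[2]+P[3])/2; print("len",np.linalg.norm(b-a),"w",np.linalg.norm(P[1]-P[0]),np.linalg.norm(P[3]-P[2]),"cen",(a+b)/2,"ang",np.degrees(np.arctan2(*(b-a)[1::-1])))
S=onz(m,f([(123,66),(306,64),(126,484),(291,486)]),40);print(S,S.mean(0))
G=onz(m,f([(195,80),(238,80)]),40);print("slot near",G)
print("grasp px",proj(m,[[521,208.6,249.7]]))
g=lambda l:[(x/3.3-.35,200+y/3.3-.35) for x,y in l]
# fixed jaw top near end corners, bed, etc
print("fj top corners near z60",onz(m,g([(579,150),(612,92),(640,90)]),60))
print("base corners z8",onz(m,g([(660,62),(466,84)]),8))
E
```

```text
[[467.5 227.9 104. ]
 [472.4 242.3 104. ]
 [579.6 188.5 104. ]
 [584.8 203.7 104. ]]
len 118.83272066710535 w 15.181037050729897 16.057882787520395 cen [526.1 215.6 104. ] ang -19.166911005075992
[[453.5 215.8  40. ]
 [470.4 267.9  40. ]
 [581.4 171.8  40. ]
 [599.9 224.   40. ]] [526.3 219.9  40. ]
slot near [[464.2 234.9  40. ]
 [468.3 247.2  40. ]]
grasp px [[316.3 281.1]]
fj top corners near z60 [[540.2  44.2  60. ]
 [525.5  62.9  60. ]
 [527.7  71.6  60. ]]
base corners z8 [[532.8  56.4   8. ]
 [517.8 -15.3   8. ]]
```

>>> jog_arm --targets '[{"slide": [-0.0025, 0.008, 0.03], "rotation": [0, 0, 0.6], "gripper": 1}, {"slide": [-0.0025, 0.008, 0.08], "rotation": [0, 0, 0.6], "gripper": 1}, {"slide": [-0.0025, 0.008, 0.12], "rotation": [0, 0, 0.6], "gripper": 1}, {"slide": [-0.0025, 0.008, 0.145], "rotation": [0, 0, 0.6], "gripper": 1}, {"slide": [-0.0025, 0.008, 0.155], "rotation": [0, 0, 0.6], "gripper": 1}, {"slide": [-0.0025, 0.008, 0.155], "rotation": [0, 0, 0.6], "gripper": 1}]'

```text
clock: 3.25
tcp_pos: [526.1, 216.1, 249.7]
tool_rot: [[-0.945, 0.328, -0.0], [0.328, 0.945, -0.0], [0.0, -0.0, -1.0]]
ft_force: [0.1, -0.2, -0.3]
width: 1.003
```

```bash
python3 - <<'E'
from h import *
s=read_state(); m=camera_model("wrist"); im=capture("wrist"); cv2.imwrite("pics/w2.png",im)
print(s["clock"],s["tcp_pos"],s["ft_force"],proj(m,[s["tcp_pos"]+np.array([0,0,-155])]))
E
```

```text
3.25 [526.08146318 216.08477917 249.72336748] [ 0.07546391 -0.17772113 -0.33996818] [[316.26972115 281.26477767]]
```

View pics/w2.png

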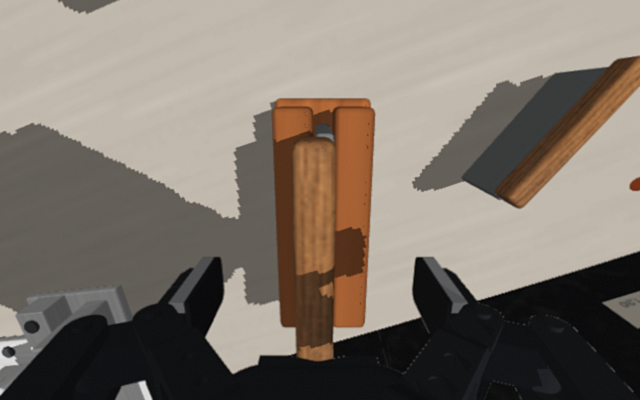

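>>> jog_arm --targets '[{"gripper": -1}, {"gripper": -1}, {"gripper": -1}, {"gripper": -1}, {"gripper": -1}, {"gripper": -1}]' --squeeze 60

```text
invalid input at $.targets[0]: expected keys gripper, slide, rotation
```

>>> jog_arm --targets '[{"slide": [0, 0, 0], "rotation": [0, 0, 0], "gripper": -1}, {"slide": [0, 0, 0], "rotation": [0, 0, 0], "gripper": -1}, {"slide": [0, 0, 0], "rotation": [0, 0, 0], "gripper": -1}, {"slide": [0, 0, 0], "rotation": [0, 0, 0], "gripper": -1}, {"slide": [0, 0, 0], "rotation": [0, 0, 0], "gripper": -1}, {"slide": [0, 0, 0], "rotation": [0, 0, 0], "gripper": -1}]' --squeeze 60

```text
clock: 4.05
tcp_pos: [525.9, 216.4, 250.0]
tool_rot: [[-0.945, 0.328, 0.0], [0.328, 0.945, -0.0], [-0.0, 0.0, -1.0]]
ft_force: [-1.0, -1.7, 5.6]
width: 0.177
```

>>> jog_arm --targets '[{"slide": [0, 0, -0.01], "rotation": [0, 0, 0], "gripper": -1}, {"slide": [0, 0, -0.04], "rotation": [0, 0, 0], "gripper": -1}, {"slide": [0, 0, -0.08], "rotation": [0, 0, 0], "gripper": -1}, {"slide": [0, 0, -0.12], "rotation": [0, 0, 0], "gripper": -1}, {"slide": [0, 0, -0.15], "rotation": [0, 0, 0], "gripper": -1}, {"slide": [0, 0, -0.15], "rotation": [0, 0, 0], "gripper": -1}]'

```text
clock: 4.8
tcp_pos: [525.7, 216.4, 401.7]
tool_rot: [[-0.945, 0.328, 0.004], [0.328, 0.945, 0.001], [-0.003, 0.002, -1.0]]
ft_force: [0.4, 0.8, -2.9]
width: 0.183
```

```bash
python3 - <<'E'
from h import *
s=read_state(); im=capture("wrist"); cv2.imwrite("pics/w3.png",im)
print(s["clock"],s["tcp_pos"],s["ft_force"],s["width"])
E
```

```text
4.8 [525.70849351 216.44236561 401.65898132] [ 0.41662765  0.8493549  -2.9057306 ] 0.18263785523674295
```

View pics/w3.png

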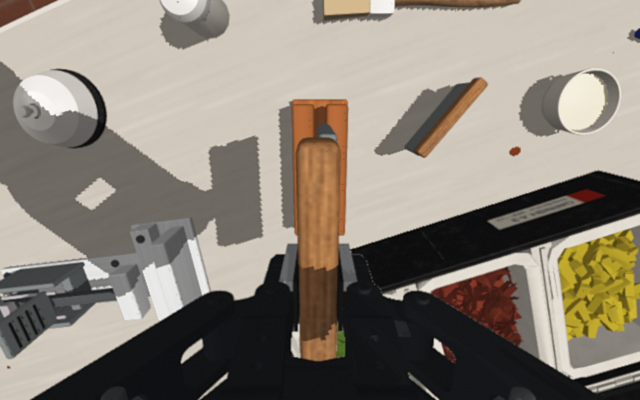

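>>> jog_arm --targets '[{"slide": [-0.053, -0.039, 0], "rotation": [0, 0, 10], "gripper": -1}, {"slide": [-0.105, -0.078, 0], "rotation": [0, 0, 20], "gripper": -1}, {"slide": [-0.105, -0.078, 0], "rotation": [0, 0, 30], "gripper": -1}, {"slide": [-0.105, -0.078, 0], "rotation": [0, 0, 40], "gripper": -1}, {"slide": [-0.105, -0.078, 0], "rotation": [0, 0, 50], "gripper": -1}, {"slide": [-0.105, -0.078, 0], "rotation": [0, 0, 60], "gripper": -1}, {"slide": [-0.105, -0.078, 0], "rotation": [0, 0, 70], "gripper": -1}, {"slide": [-0.105, -0.078, 0], "rotation": [0, 0, 80], "gripper": -1}, {"slide": [-0.105, -0.078, 0], "rotation": [0, 0, 90], "gripper": -1}, {"slide": [-0.105, -0.078, 0], "rotation": [0, 0, 100], "gripper": -1}, {"slide": [-0.105, -0.078, 0], "rotation": [0, 0, 110], "gripper": -1}, {"slide": [-0.105, -0.078, 0], "rotation": [0, 0, 120], "gripper": -1}, {"slide": [-0.105, -0.078, 0], "rotation": [0, 0, 130], "gripper": -1}, {"slide": [-0.105, -0.078, 0], "rotation": [0, 0, 140], "gripper": -1}, {"slide": [-0.105, -0.078, 0], "rotation": [0, 0, 150], "gripper": -1}, {"slide": [-0.105, -0.078, 0], "rotation": [0, 0, 160], "gripper": -1}, {"slide": [-0.105, -0.078, 0], "rotation": [0, 0, 170], "gripper": -1}, {"slide": [-0.105, -0.078, 0], "rotation": [0, 0, 172], "gripper": -1}, {"slide": [-0.105, -0.078, 0], "rotation": [0, 0, 172], "gripper": -1}, {"slide": [-0.105, -0.078, 0], "rotation": [0, 0, 172], "gripper": -1}]'

```text
clock: 7.35
tcp_pos: [599.5, 108.3, 399.3]
tool_rot: [[0.982, -0.191, -0.001], [-0.191, -0.982, -0.0], [-0.001, 0.0, -1.0]]
ft_force: [-0.3, 0.3, -2.7]
width: 0.183
```

```bash
python3 - <<'E'
from h import *
import pickle
s=read_state(); m=camera_model("wrist"); im=capture("wrist"); cv2.imwrite("pics/w4.png",im);pickle.dump(m,open("w4.pkl","wb"))
print(s["clock"],s["tcp_pos"],s["tool_rot"],s["width"],s["qpos"])
E
```

```text
7.35 [599.50790395 108.30842344 399.29046401] [[ 9.81617969e-01 -1.90855634e-01 -5.39123509e-04]
 [-1.90855718e-01 -9.81618094e-01 -1.08904575e-04]
 [-5.08428340e-04  2.09797492e-04 -9.99999849e-01]] 0.18250103615061355 [ 7.03594166e-02  4.73718806e-01  1.60569745e+00 -8.09607221e-05
  1.06272185e+00  1.83322894e+00]
```

View pics/w4.png

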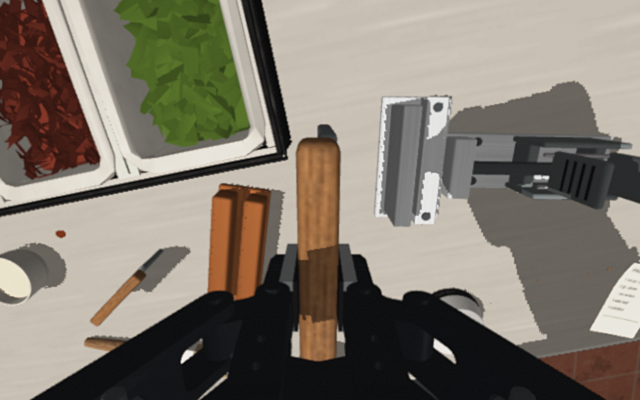

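```bash
python3 - <<'E'
import cv2
im=cv2.imread("pics/w4.png")
cv2.imwrite("pics/w4c.png",cv2.resize(im[85:235,365:485],None,fx=4,fy=4,interpolation=cv2.INTER_CUBIC))
cv2.imwrite("pics/w4d.png",cv2.resize(im[110:230,480:640],None,fx=4,fy=4,interpolation=cv2.INTER_CUBIC))
E
```

```text
(no output)
```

View pics/w4c.png

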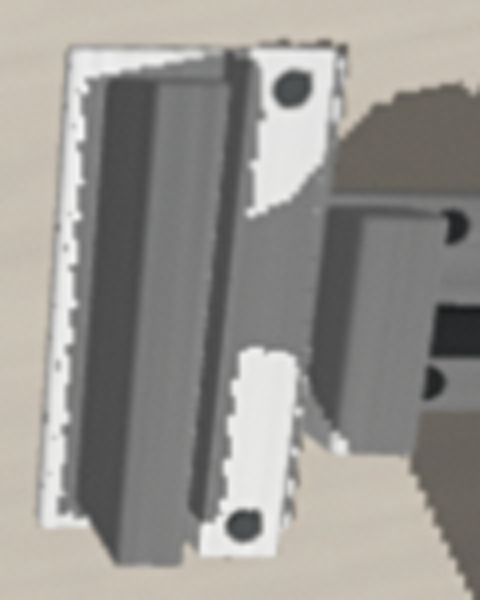

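View pics/w4d.png

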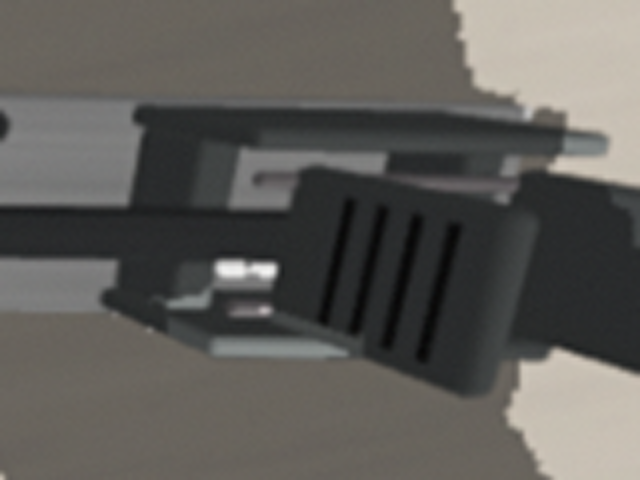

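```bash
python3 - <<'E'
from h import *
import pickle
np.set_printoptions(precision=1,suppress=True)
m=pickle.load(open("w4.pkl","rb"))
f=lambda l:[(365+x/4-.4,85+y/4-.4) for x,y in l]
fj=onz(m,f([(155,82),(231,80),(120,563),(186,563)]),60); print("fixed jaw top",fj, np.linalg.norm(fj[1]-fj[0]),np.linalg.norm(fj[3]-fj[1]))
ang=lambda a,b:np.degrees(np.arctan2(*(a-b)[1::-1]))
print(ang(fj[0],fj[2]),ang(fj[1],fj[3]))
bd=onz(m,f([(254,80),(220,500),(345,45),(275,555),(202,555)]),30);print("bed",bd,ang(bd[0],bd[1]),ang(bd[2],bd[3]))
sj=onz(m,f([(362,210),(441,213),(338,452),(414,456)]),58);print("sj",sj,ang(sj[0],sj[2]),np.linalg.norm(sj[0]-sj[2]))
print("base",onz(m,f([(70,47),(42,526)]),8))
th=np.radians((ang(fj[0],fj[2])+ang(fj[1],fj[3]))/2)
ly=np.array([np.cos(th),np.sin(th)]); gx=np.array([-ly[1],ly[0]])
face=(fj[1]+fj[3])[:2]/2
print("gx",gx,"groove cen est",face-6.5*gx, "jaw gap",gx@(face-(sj[0]+sj[2])[:2]/2))
h=lambda l:[(480+x/4-.4,110+y/4-.4) for x,y in l]
print("grip far end? ",onz(m,h([(305,170),(535,210),(480,395)]),120))
E
```

```text
fixed jaw top [[655.1  18.9  60. ]
 [652.3   1.8  60. ]
 [540.2  41.4  60. ]
 [537.   24.9  60. ]] 17.359098870269374 117.65671976424073
-11.060331664113772 -11.336871739908782
bed [[649.3 -13.   30. ]
 [540.4   6.9  30. ]
 [653.5 -36.2  30. ]
 [521.4  -6.6  30. ]
 [525.3  13.5  30. ]] -10.345289204726745 -12.64398000650382
sj [[616.9 -26.4  58. ]
 [612.7 -44.9  58. ]
 [558.3 -16.1  58. ]
 [553.6 -34.8  58. ]] -9.900950545875913 59.545250493037955
base [[665.3  27.1   8. ]
 [533.8  53.4   8. ]]
gx [0.2 1. ] groove cen est [593.4   6.9] jaw gap 35.27258020313482
grip far end?  [[ 602.   -78.8  120. ]
 [ 585.4 -124.9  120. ]
 [ 548.1 -116.1  120. ]]
```

>>> jog_arm --targets '[{"slide": [0.007, 0.048, 0.03], "rotation": [0, 0, 0], "gripper": -1}, {"slide": [0.0133, 0.096, 0.069], "rotation": [0, 0, 0], "gripper": -1}, {"slide": [0.0133, 0.096, 0.069], "rotation": [0, 0, 0], "gripper": -1}, {"slide": [0.0133, 0.096, 0.069], "rotation": [0, 0, 0], "gripper": -1}, {"slide": [0.0133, 0.096, 0.069], "rotation": [0, 0, 0], "gripper": -1}]'

```text
clock: 8.02
tcp_pos: [594.2, 12.4, 331.6]
tool_rot: [[0.981, -0.192, 0.002], [-0.192, -0.981, -0.0], [0.002, -0.0, -1.0]]
ft_force: [0.2, 0.4, -2.6]
width: 0.186
```

```bash
python3 - <<'E'
from h import *
import pickle
s=read_state(); m=camera_model("wrist"); im=capture("wrist"); cv2.imwrite("pics/w5.png",im);pickle.dump((s,m),open("w5.pkl","wb"))
cv2.imwrite("pics/w5c.png",cv2.resize(im[30:180,240:400],None,fx=4,fy=4,interpolation=cv2.INTER_CUBIC))
print(s["clock"],s["tcp_pos"],s["tool_rot"],m["world_from_camera"])
sc=capture("scene");cv2.imwrite("pics/s5.png",sc)
cv2.imwrite("pics/s5c.png",cv2.resize(sc[110:260,250:400],None,fx=4,fy=4,interpolation=cv2.INTER_CUBIC))
E
```

```text
8.025 [594.19667578  12.43211986 331.6242606 ] [[ 9.81461870e-01 -1.91649686e-01  1.73067990e-03]
 [-1.91649771e-01 -9.81463372e-01 -1.18061695e-04]
 [ 1.72122542e-03 -2.15811355e-04 -9.99998495e-01]] [[-1.91531288e-01 -9.40115776e-01 -2.81954061e-01  6.67077130e+02]
 [-9.81485141e-01  1.82978343e-01  5.66201692e-02 -1.31395675e+00]
 [-1.63802757e-03  2.87578255e-01 -9.57755743e-01  3.00256326e+02]
 [ 0.00000000e+00  0.00000000e+00  0.00000000e+00  1.00000000e+00]]
```

View pics/w5.png

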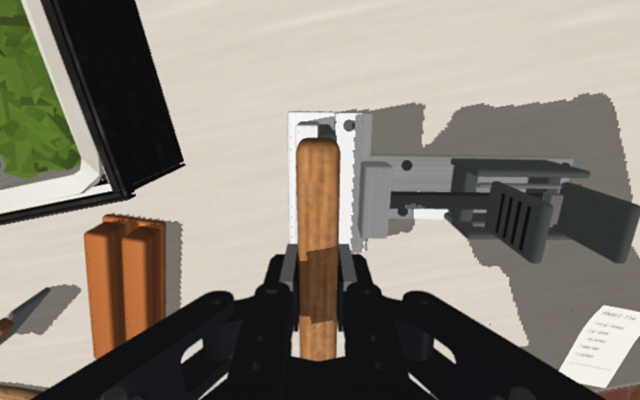

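View pics/w5c.png

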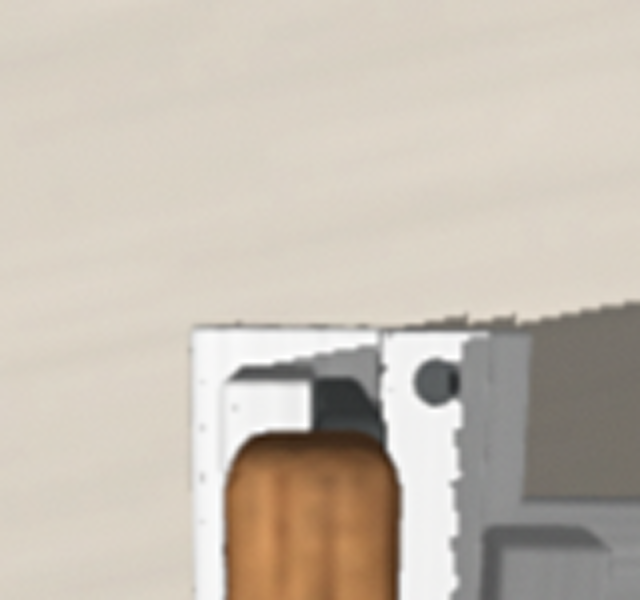

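View pics/s5c.png

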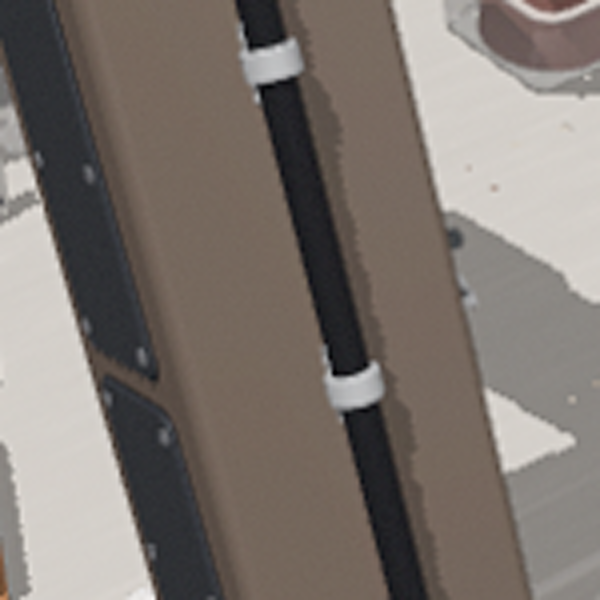

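```bash
python3 - <<'E'
from h import *
import pickle
np.set_printoptions(precision=1,suppress=True)
s,m=pickle.load(open("w5.pkl","rb"))
f=lambda l:[(240+x/4-.4,30+y/4-.4) for x,y in l]
R=s["tool_rot"]
def T(P): return (P-s["tcp_pos"])@R   # tool coords
print("fj top z60 L,R (tool)",T(onz(m,f([(227,380),(311,380)]),60)))
print("bed edge z30",T(onz(m,f([(382,335),(382,430)]),30)), "base L z8",T(onz(m,f([(192,328)]),8)))
for z in (92,120,157): print("guard at z",z,T(onz(m,f([(312,380),(360,380),(385,420)]),z)))
print("back top far end z170",T(onz(m,f([(227,480),(399,480)]),s["tcp_pos"][2]-146)))
print("sj top L",T(onz(m,f([(485,530)]),58)))
E
```

```text
fj top z60 L,R (tool) [[ 58.7 -16.3 271.7]
 [ 58.7  -1.1 271.7]]
bed edge z30 [[ 65.6  13.1 301.7]
 [ 46.7  13.4 301.7]] base L z8 [[ 66.4 -27.1 323.7]]
guard at z 92 [[ 60.7  -0.9 239.7]
 [ 60.7   6.6 239.7]
 [ 54.6  10.6 239.7]]
guard at z 120 [[ 62.5  -0.8 211.7]
 [ 62.5   5.7 211.7]
 [ 57.2   9.2 211.7]]
guard at z 157 [[ 64.9  -0.7 174.7]
 [ 64.9   4.4 174.7]
 [ 60.7   7.2 174.7]]
back top far end z170 [[ 58.1  -8.2 146.1]
 [ 58.1   7.  146.1]]
sj top L [[ 31.   31.6 273.7]]
```

>>> jog_arm --targets '[{"slide": [0, 0.0018, 0.02], "rotation": [0, 0, 0], "gripper": -1}, {"slide": [0, 0.0018, 0.04], "rotation": [0, 0, 0], "gripper": -1}, {"slide": [0, 0.0018, 0.055], "rotation": [0, 0, 0], "gripper": -1}, {"slide": [0, 0.0018, 0.055], "rotation": [0, 0, 0], "gripper": -1}]'

```text
clock: 8.62
tcp_pos: [593.6, 10.1, 275.0]
tool_rot: [[0.981, -0.193, -0.001], [-0.193, -0.981, 0.0], [-0.001, 0.0, -1.0]]
ft_force: [-0.4, 0.1, -2.5]
width: 0.184
```

```bash
python3 - <<'E'
from h import *
import pickle
s=read_state(); m=camera_model("wrist"); im=capture("wrist"); cv2.imwrite("pics/w6.png",im);pickle.dump((s,m),open("w6.pkl","wb"))
cv2.imwrite("pics/w6c.png",cv2.resize(im[30:180,240:400],None,fx=4,fy=4,interpolation=cv2.INTER_CUBIC))
print(s["clock"],s["tcp_pos"],s["ft_force"],s["moment"])
E
```

```text
8.625 [593.64520729  10.10398593 275.0014104 ] [-0.36721915  0.11364859 -2.45981604] [ 0.02957692 -0.03157157  0.01141143]
```

View pics/w6c.png

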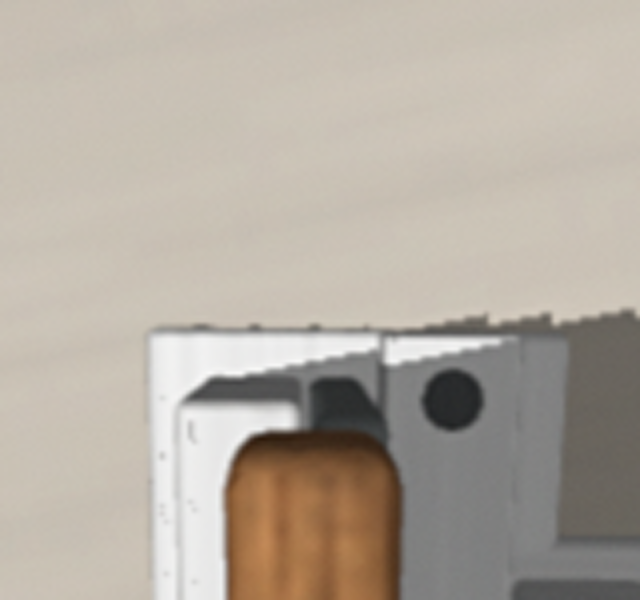

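>>> jog_arm --targets '[{"slide": [0, 0.001, 0.004], "rotation": [0, 0, 0], "gripper": -1}, {"slide": [0, 0.001, 0.01], "rotation": [0, 0, 0], "gripper": -1}, {"slide": [0, 0.001, 0.015], "rotation": [0, 0, 0], "gripper": -1}, {"slide": [0, 0.001, 0.015], "rotation": [0, 0, 0], "gripper": -1}]'

```text
clock: 9.18
tcp_pos: [593.4, 8.8, 260.2]
tool_rot: [[0.981, -0.193, -0.001], [-0.193, -0.981, 0.0], [-0.001, 0.0, -1.0]]
ft_force: [-0.4, -0.9, -3.2]
width: 0.184
```

>>> jog_arm --targets '[{"slide": [0, 0, 0.005], "rotation": [0, 0, 0], "gripper": -1}, {"slide": [0, 0, 0.009], "rotation": [0, 0, 0], "gripper": -1}, {"slide": [0, 0, 0.011], "rotation": [0, 0, 0], "gripper": -1}, {"slide": [0, 0, 0.011], "rotation": [0, 0, 0], "gripper": -1}]'

```text
clock: 9.68
tcp_pos: [593.5, 8.8, 249.5]
tool_rot: [[0.981, -0.193, -0.0], [-0.193, -0.981, -0.0], [-0.0, 0.0, -1.0]]
ft_force: [0.7, 0.6, -2.0]
width: 0.183
```

>>> jog_arm --targets '[{"slide": [0, 0, 0.0015], "rotation": [0, 0, 0], "gripper": -1}, {"slide": [0, 0, 0.0025], "rotation": [0, 0, 0], "gripper": -1}, {"slide": [0, 0, 0.0025], "rotation": [0, 0, 0], "gripper": -1}]'

```text
clock: 10.05
tcp_pos: [593.5, 8.8, 248.0]
tool_rot: [[0.981, -0.193, 0.001], [-0.193, -0.981, -0.0], [0.001, -0.0, -1.0]]
ft_force: [-1.3, -0.0, 4.9]
width: 0.186
```

>>> jog_arm --targets '[{"slide": [0, 0, 0], "rotation": [0, 0, 0], "gripper": -0.4}, {"slide": [0, 0, 0], "rotation": [0, 0, 0], "gripper": 0}, {"slide": [0, 0, 0], "rotation": [0, 0, 0], "gripper": 0.5}, {"slide": [0, 0, 0], "rotation": [0, 0, 0], "gripper": 1}, {"slide": [0, 0, 0], "rotation": [0, 0, 0], "gripper": 1}, {"slide": [0, 0, 0], "rotation": [0, 0, 0], "gripper": 1}, {"slide": [0, 0, 0], "rotation": [0, 0, 0], "gripper": 1}, {"slide": [0, 0, 0], "rotation": [0, 0, 0], "gripper": 1}]'

```text
clock: 11.05
tcp_pos: [593.5, 8.8, 247.2]
tool_rot: [[0.981, -0.193, 0.0], [-0.193, -0.981, -0.0], [0.0, 0.0, -1.0]]
ft_force: [-1.3, 0.3, 0.2]
width: 0.999
```

```bash
python3 - <<'E'
from h import *
import pickle
s=read_state(); m=camera_model("wrist"); im=capture("wrist"); cv2.imwrite("pics/w7.png",im)
print(s["clock"],s["tcp_pos"],s["ft_force"],s["width"])
E
```

```text
11.05 [593.48182478   8.75534033 247.1851624 ] [-1.26863763  0.25712239  0.18313672] 0.9986271032600154
```

View pics/w7.png

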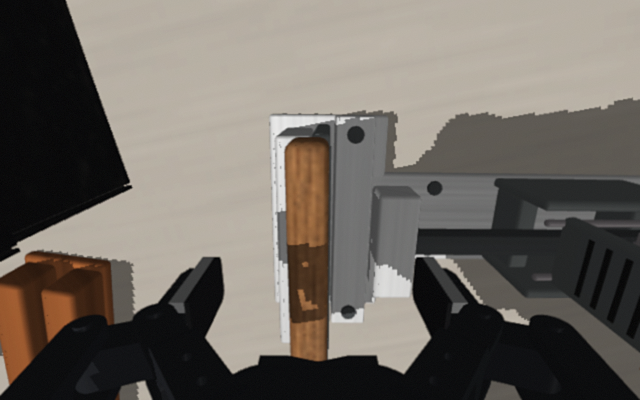

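>>> jog_arm --targets '[{"slide": [0, 0, -0.05], "rotation": [0, 0, 0], "gripper": 1}, {"slide": [0, 0.01, -0.1], "rotation": [0, 0, 0], "gripper": 1}, {"slide": [0, 0.06, -0.12], "rotation": [0, 0, 0], "gripper": 1}, {"slide": [0, 0.11, -0.12], "rotation": [0, 0, 0], "gripper": 1}, {"slide": [0, 0.1625, -0.12], "rotation": [0, 0, 0], "gripper": 1}, {"slide": [0, 0.1625, -0.12], "rotation": [0, 0, 0], "gripper": 1}, {"slide": [0, 0.1625, -0.12], "rotation": [0, 0, 0], "gripper": 1}]'

```text
clock: 11.98
tcp_pos: [562.0, -150.5, 367.1]
tool_rot: [[0.981, -0.194, -0.0], [-0.194, -0.981, 0.0], [-0.0, -0.0, -1.0]]
ft_force: [-0.5, 0.6, 0.1]
width: 1.003
```

```bash
python3 - <<'E'
from h import *
import pickle
s=read_state(); m=camera_model("wrist"); im=capture("wrist"); cv2.imwrite("pics/w8.png",im);pickle.dump((s,m),open("w8.pkl","wb"))
cv2.imwrite("pics/w8c.png",cv2.resize(im[100:300,160:420],None,fx=3,fy=3,interpolation=cv2.INTER_CUBIC))
print(s["clock"],s["tcp_pos"],s["ft_force"],s["width"],s["qpos"])
E
```

```text
11.975 [ 562.04157663 -150.54383461  367.1482839 ] [-0.45152417  0.6308041   0.07462187] 1.0025312890320812 [-3.75221912e-01  4.70419793e-01  1.71049514e+00  9.68739806e-05
  9.60879076e-01  1.39038748e+00]
```

View pics/w8.png

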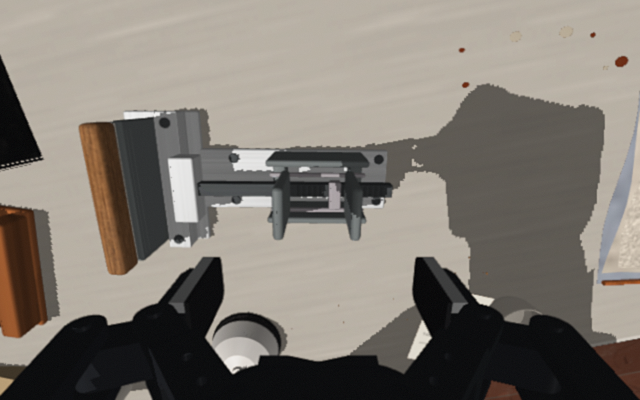

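View pics/w8c.png

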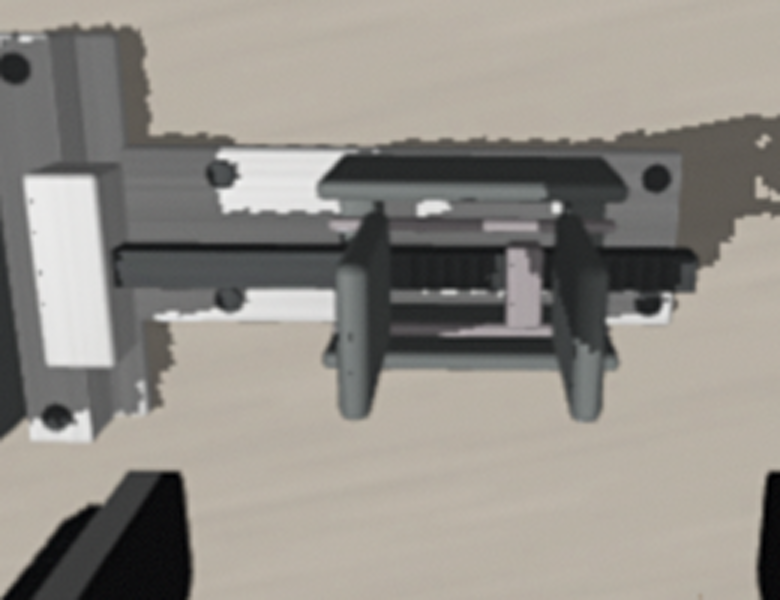

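```bash
python3 - <<'E'
from h import *
import pickle
np.set_printoptions(precision=1,suppress=True)
s,m=pickle.load(open("w8.pkl","rb"))
f=lambda l:[(160+x/3-.4,100+y/3-.4) for x,y in l]
R=s["tool_rot"]
P=onz(m,f([(337,267),(340,415),(606,267),(602,417)]),120)
print((P-s["tcp_pos"])@R, P)
E
```

```text
[[ 17.4 -32.2 247.1]
 [-19.2 -33.  247.2]
 [ 17.4  29.3 247.1]
 [-19.7  29.8 247.1]] [[ 585.3 -122.3  120. ]
 [ 549.5 -114.5  120. ]
 [ 573.4 -182.6  120. ]
 [ 536.9 -175.9  120. ]]
```

>>> jog_arm --targets '[{"slide": [-0.001, -0.0015, 0.03], "rotation": [0, 0, 0], "gripper": 1}, {"slide": [-0.001, -0.0015, 0.07], "rotation": [0, 0, 0], "gripper": 1}, {"slide": [-0.001, -0.0015, 0.1], "rotation": [0, 0, 0], "gripper": 1}, {"slide": [-0.001, -0.0015, 0.115], "rotation": [0, 0, 0], "gripper": 1}, {"slide": [-0.001, -0.0015, 0.115], "rotation": [0, 0, 0], "gripper": 1}]'

```text
clock: 12.65
tcp_pos: [561.6, -148.3, 251.7]
tool_rot: [[0.981, -0.192, -0.001], [-0.192, -0.981, 0.0], [-0.001, -0.0, -1.0]]
ft_force: [-0.3, -0.2, 0.1]
width: 1.001
```

```bash
python3 - <<'E'
from h import *
import pickle
s=read_state(); m=camera_model("wrist"); im=capture("wrist"); cv2.imwrite("pics/w9.png",im);pickle.dump((s,m),open("w9.pkl","wb"))
print(s["clock"],s["tcp_pos"],s["ft_force"],s["width"])
E
```

```text
12.65 [ 561.64599906 -148.34504496  251.7350434 ] [-0.28008274 -0.23942038  0.07360653] 1.0014209433791457
```

View pics/w9.png

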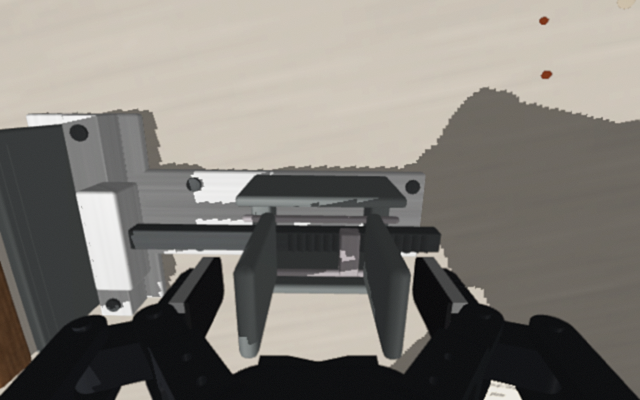

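>>> jog_arm --targets '[{"slide": [0, 0, 0], "rotation": [0, 0, 0], "gripper": 0.6}, {"slide": [0, 0, 0], "rotation": [0, 0, 0], "gripper": 0.5}, {"slide": [0, 0, 0], "rotation": [0, 0, 0], "gripper": 0.4}, {"slide": [0, 0, 0], "rotation": [0, 0, 0], "gripper": 0.3}, {"slide": [0, 0, 0], "rotation": [0, 0, 0], "gripper": 0.2}, {"slide": [0, 0, 0], "rotation": [0, 0, 0], "gripper": 0.1}, {"slide": [0, 0, 0], "rotation": [0, 0, 0], "gripper": 0}, {"slide": [0, 0, 0], "rotation": [0, 0, 0], "gripper": -0.1}, {"slide": [0, 0, 0], "rotation": [0, 0, 0], "gripper": -0.15}, {"slide": [0, 0, 0], "rotation": [0, 0, 0], "gripper": -0.15}, {"slide": [0, 0, 0], "rotation": [0, 0, 0], "gripper": -0.15}]' --squeeze 20

```text
clock: 14.08
tcp_pos: [561.7, -149.5, 253.5]
tool_rot: [[0.981, -0.193, 0.003], [-0.193, -0.981, -0.001], [0.003, 0.001, -1.0]]
ft_force: [-1.0, -4.5, 12.1]
width: 0.428
```

```bash
python3 - <<'E'
from h import *
import pickle
s=read_state(); m=camera_model("wrist"); im=capture("wrist"); cv2.imwrite("pics/w10.png",im);pickle.dump((s,m),open("w10.pkl","wb"))
print(s["clock"],s["tcp_pos"],s["ft_force"],s["width"],s["width"]*85)
E
```

```text
14.075 [ 561.71989825 -149.46311635  253.50194702] [-0.97185319 -4.52282561 12.10377807] 0.4284445819436811 36.4177894652129
```

View pics/w10.png

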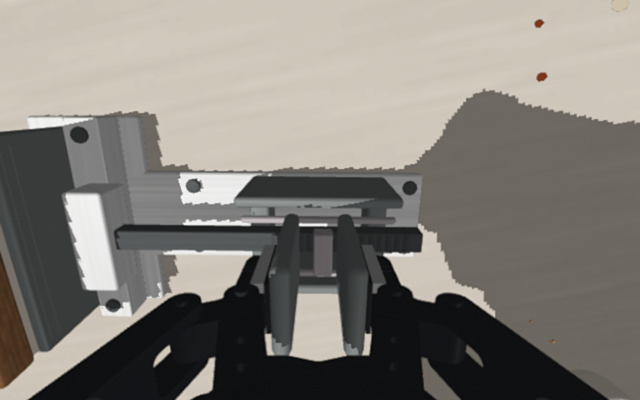

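```bash
python3 - <<'E'
from h import *
import pickle
np.set_printoptions(precision=1,suppress=True)
for n in (9,10):
    s,m=pickle.load(open(f"w{n}.pkl","rb")); im=cv2.imread(f"pics/w{n}.png")
    g=im.max(2).astype(int)
    for r in (215,235,255):
        row=g[r,40:140]; d=np.diff(row); i=np.argmax(d); 
        P=onz(m,[(40+i+1,r)],58)[0]
        gx=np.array([.193,.981]); gr=np.array([592.7,4.7])
        print(n,r,40+i+1,"face gx rel groove",gx@(P[:2]-gr))
E
```

```text
9 215 80 face gx rel groove -27.692999573095097
9 235 85 face gx rel groove -27.994579636780188
9 255 89 face gx rel groove -27.697922888067016
10 215 69 face gx rel groove -21.46970689304826
10 235 74 face gx rel groove -21.683109886926026
10 255 79 face gx rel groove -21.869265666321695
```

>>> jog_arm --targets '[{"slide": [0, 0, 0], "rotation": [0, 0, 0], "gripper": 0.2}, {"slide": [0, 0, 0], "rotation": [0, 0, 0], "gripper": 0.6}, {"slide": [0, 0, 0], "rotation": [0, 0, 0], "gripper": 0.7}, {"slide": [0, 0, 0], "rotation": [0, 0, 0], "gripper": 0.7}, {"slide": [0, 0, 0], "rotation": [0, 0, 0], "gripper": 0.7}, {"slide": [0, 0, 0], "rotation": [0, 0, 0], "gripper": 0.5}, {"slide": [0, 0, 0], "rotation": [0, 0, 0], "gripper": 0.4}, {"slide": [0, 0, 0], "rotation": [0, 0, 0], "gripper": 0.3}, {"slide": [0, 0, 0], "rotation": [0, 0, 0], "gripper": 0.2}, {"slide": [0, 0, 0], "rotation": [0, 0, 0], "gripper": 0.1}, {"slide": [0, 0, 0], "rotation": [0, 0, 0], "gripper": 0}, {"slide": [0, 0, 0], "rotation": [0, 0, 0], "gripper": -0.1}, {"slide": [0, 0, 0], "rotation": [0, 0, 0], "gripper": -0.15}, {"slide": [0, 0, 0], "rotation": [0, 0, 0], "gripper": -0.15}, {"slide": [0, 0, 0], "rotation": [0, 0, 0], "gripper": -0.15}]'

```text
clock: 16.0
tcp_pos: [561.7, -149.5, 253.3]
tool_rot: [[0.981, -0.193, 0.002], [-0.193, -0.981, -0.001], [0.003, 0.001, -1.0]]
ft_force: [-1.9, -3.7, 11.1]
width: 0.427
```

```bash
cat > jaw.py <<'E'
from h import *
import sys
n=sys.argv[1]
s=read_state(); m=camera_model("wrist"); im=capture("wrist"); cv2.imwrite(f"pics/w{n}.png",im)
print(s["clock"],s["tcp_pos"],s["ft_force"],s["width"]*85)
g=im.max(2).astype(int)
for r in (215,235,255):
    row=g[r,35:140]; d=np.diff(row); i=np.argmax(d)
    P=onz(m,[(35+i+1,r)],58)[0]
    print(r,35+i+1,"gap to guard",6.5-8.5-np.array([.193,.981])@(P[:2]-[592.7,4.7]))
E
python3 jaw.py 11
```

```text
16.0 [ 561.68546223 -149.45396279  253.33361639] [-1.86893178 -3.71721904 11.05267335] 36.32099403359047
215 69 gap to guard 19.599408964113
235 74 gap to guard 19.810072739805566
255 79 gap to guard 19.993423102085522
```

View pics/w11.png

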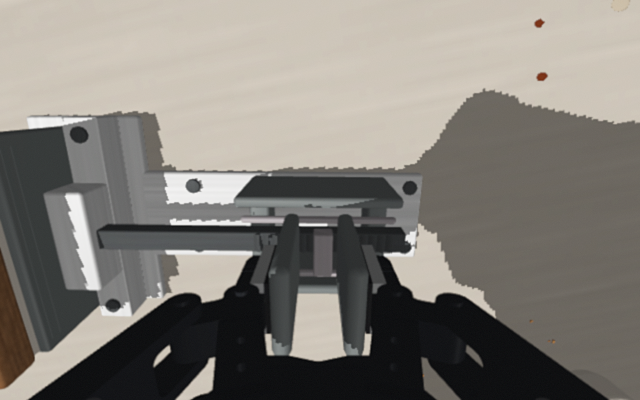

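```bash
python3 - <<'E'
from h import *
im=cv2.imread("pics/w11.png");print(im[235,35:80].max(1))
m=camera_model("wrist")
for p in [(50,215),(54,235),(59,255)]:
    P=onz(m,[p],58)[0]; print(6.5-8.5-np.array([.193,.981])@(P[:2]-[592.7,4.7]))
cv2.imwrite("pics/w11c.png",cv2.resize(im[100:340,0:180],None,fx=2.5,fy=2.5))
E
```

```text
[ 60  59  58  59  58  59  59  58  60  57  58  59  58  59  59  58  59  73
 102 123 126 127 128 128 129 130 130 128 130 128 128 127 126 126 127 127
 127 123 146 211 237 237 237 237 237]
8.847632200131333
8.285519549022505
8.253213637261902
```

View pics/w11c.png

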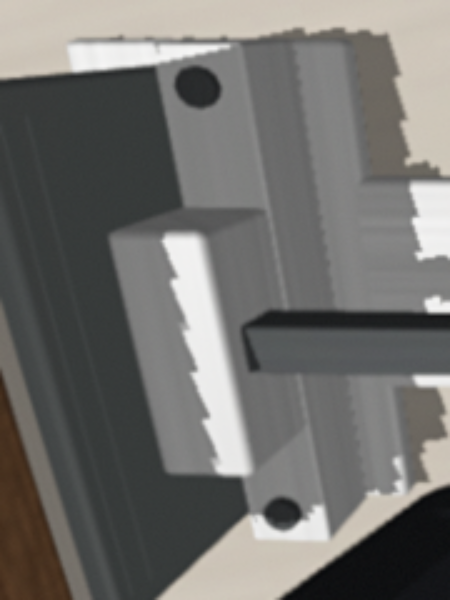

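>>> jog_arm --targets '[{"slide": [0, 0, 0], "rotation": [0, 0, 0], "gripper": 0.2}, {"slide": [0, 0, 0], "rotation": [0, 0, 0], "gripper": 0.6}, {"slide": [0, 0, 0], "rotation": [0, 0, 0], "gripper": 0.7}, {"slide": [0, 0, 0], "rotation": [0, 0, 0], "gripper": 0.7}, {"slide": [0, 0, 0], "rotation": [0, 0, 0], "gripper": 0.7}, {"slide": [0, 0, 0], "rotation": [0, 0, 0], "gripper": 0.5}, {"slide": [0, 0, 0], "rotation": [0, 0, 0], "gripper": 0.4}, {"slide": [0, 0, 0], "rotation": [0, 0, 0], "gripper": 0.3}, {"slide": [0, 0, 0], "rotation": [0, 0, 0], "gripper": 0.25}, {"slide": [0, 0, 0], "rotation": [0, 0, 0], "gripper": 0.2}, {"slide": [0, 0, 0], "rotation": [0, 0, 0], "gripper": 0.15}, {"slide": [0, 0, 0], "rotation": [0, 0, 0], "gripper": 0.1}, {"slide": [0, 0, 0], "rotation": [0, 0, 0], "gripper": 0.1}, {"slide": [0, 0, 0], "rotation": [0, 0, 0], "gripper": 0.1}]'

```text
clock: 17.8
tcp_pos: [561.6, -149.4, 253.2]
tool_rot: [[0.981, -0.193, 0.002], [-0.193, -0.981, -0.001], [0.002, 0.001, -1.0]]
ft_force: [-2.5, -4.1, 10.1]
width: 0.553
```

```bash
cat > jaw.py <<'E'
from h import *
import sys
n=sys.argv[1]
s=read_state(); m=camera_model("wrist"); im=capture("wrist"); cv2.imwrite(f"pics/w{n}.png",im)
print(s["clock"],s["tcp_pos"],s["ft_force"],s["width"]*85,"travel",(64-s["width"]*85)/2)
g=im.max(2).astype(int)
for r in (215,235,255):
    print(r,g[r,15:70])
cv2.imwrite(f"pics/w{n}c.png",cv2.resize(im[100:340,0:180],None,fx=2.5,fy=2.5))
E
python3 jaw.py 12
```

```text
17.8 [ 561.58605914 -149.43535235  253.19053217] [-2.51838096 -4.0809203  10.10933136] 46.988118118227376 travel 8.505940940886312
215 [ 60  64  65  59  59  59  58  59  59  59  59  59  62  63  60  60  59  59
  57  60  59  58  57  62  80 108 123 125 127 128 128 128 130 130 128 129
 128 127 126 126 126 128 128 129 127 126 127 126 128 126 128 125 124 145
 206]
235 [ 71  67  61  59  58  59  61  64  63  60  59  59  58  58  58  60  58  61
  65  60  59  57  59  60  58  60  59  58  59  78 109 125 128 127 126 129
 128 130 130 129 129 128 128 126 127 127 129 128 128 126 126 125 125 127
 128]
255 [ 72  72  75  79  80  75  71  64  59  58  60  58  63  64  61  59  58  60
  59  59  59  58  60  64  63  59  60  60  60  59  58  59  59  57  75 109
 126 127 127 128 130 130 130 132 131 130 128 128 126 125 126 128 129 129
 127]
```

View pics/w12c.png

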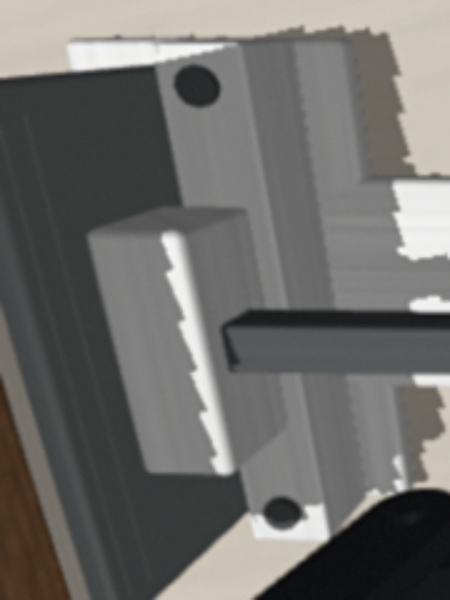

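>>> jog_arm --targets '[{"slide": [0, 0, 0], "rotation": [0, 0, 0], "gripper": 0.05}, {"slide": [0, 0, 0], "rotation": [0, 0, 0], "gripper": 0}, {"slide": [0, 0, 0], "rotation": [0, 0, 0], "gripper": -0.05}, {"slide": [0, 0, 0], "rotation": [0, 0, 0], "gripper": -0.1}, {"slide": [0, 0, 0], "rotation": [0, 0, 0], "gripper": -0.15}, {"slide": [0, 0, 0], "rotation": [0, 0, 0], "gripper": -0.15}, {"slide": [0, 0, 0], "rotation": [0, 0, 0], "gripper": -0.15}]'

```text
clock: 18.73
tcp_pos: [561.7, -149.5, 253.6]
tool_rot: [[0.981, -0.194, 0.003], [-0.194, -0.981, -0.001], [0.003, 0.001, -1.0]]
ft_force: [-3.2, -3.3, 14.1]
width: 0.427
```

```bash
python3 jaw.py 13
```

```text
18.725 [ 561.67325625 -149.48114781  253.61508158] [-3.235996   -3.34727204 14.14841757] 36.27366044503655 travel 13.863169777481726
215 [ 58  59  57  60  59  59  59  57  61  64  60  58  58  59  57  58  58  58
  58  62  86 115 126 127 127 126 127 126 127 128 127 127 128 126 126 126
 124 125 128 127 126 125 125 125 126 128 127 126 124 133 184 238 241 240
 234]
235 [ 58  58  59  64  63  58  57  58  58  59  58  57  58  60  65  61  58  59
  58  59  58  58  57  57  62  87 115 125 126 126 127 127 127 129 128 128
 128 127 125 125 124 125 127 126 127 125 125 125 125 127 128 127 126 124
 136]
255 [ 77  76  72  66  60  58  57  58  60  63  61  58  59  58  58  57  58  58
  59  63  63  57  58  60  58  59  58  57  57  60  82 112 124 127 127 127
 128 129 129 129 129 128 127 125 126 126 126 127 128 126 125 127 127 126
 126]
```

View pics/w13c.png

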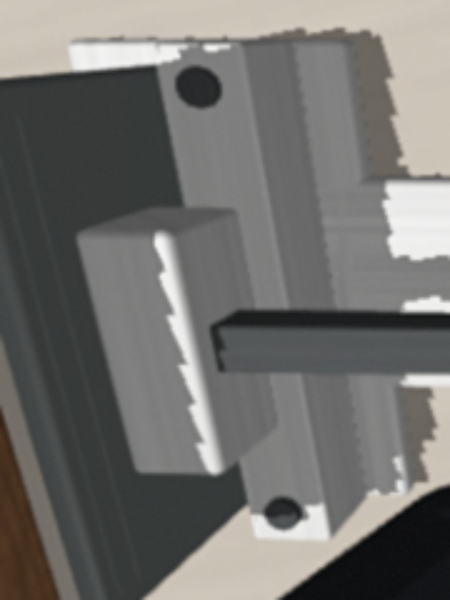

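>>> jog_arm --targets '[{"slide": [0, 0, 0], "rotation": [0, 0, 0], "gripper": -0.15}, {"slide": [0, 0, 0], "rotation": [0, 0, 0], "gripper": -0.15}, {"slide": [0, 0, 0], "rotation": [0, 0, 0], "gripper": -0.15}, {"slide": [0, 0, 0], "rotation": [0, 0, 0], "gripper": -0.15}]'

```text
clock: 19.27
tcp_pos: [561.7, -149.5, 253.6]
tool_rot: [[0.981, -0.194, 0.003], [-0.194, -0.981, -0.001], [0.003, 0.001, -1.0]]
ft_force: [-3.2, -3.2, 13.8]
width: 0.428
```

```bash
python3 jaw.py 14 | head -3; python3 - <<'E'
from h import *
t=capture("top");sc=capture("scene")
cv2.imwrite("pics/t14c.png",cv2.resize(t[110:250,220:420],None,fx=3.5,fy=3.5,interpolation=cv2.INTER_CUBIC))
cv2.imwrite("pics/s14.png",sc)
w=cv2.imread("pics/w14.png"); cv2.imwrite("pics/w14L.png",cv2.resize(w[100:400,0:200],None,fx=2,fy=2))
E
```

```text
19.275 [ 561.66935579 -149.46466562  253.60908877] [-3.21672909 -3.20704138 13.83993737] 36.3892537423763 travel 13.805373128811851
215 [ 59  59  57  58  59  59  57  58  62  63  62  58  58  59  59  58  59  58
  57  60  86 113 125 127 125 125 127 126 129 129 127 128 126 125 125 124
```

View pics/t14c.png

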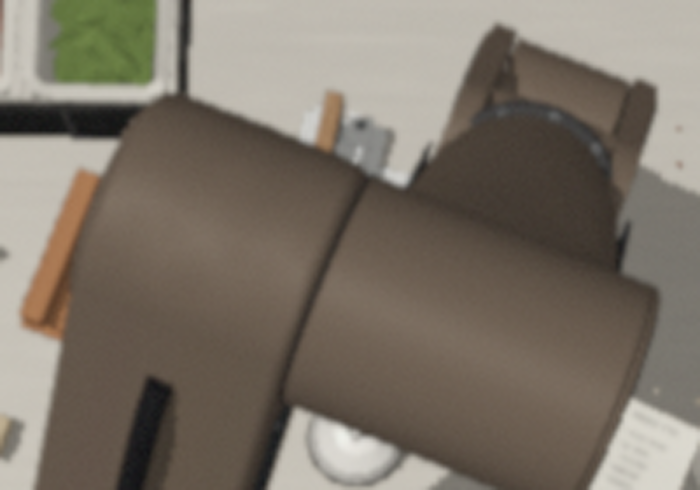

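View pics/s14.png

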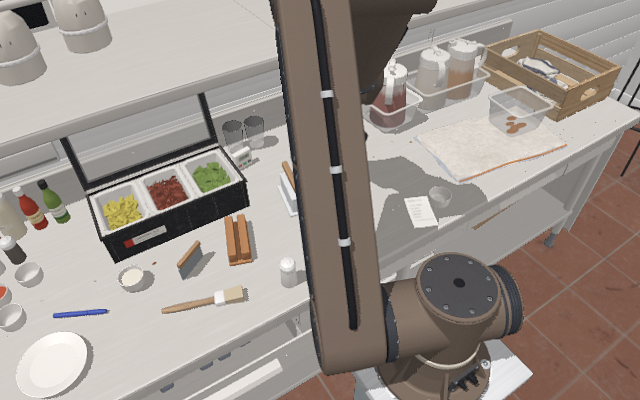

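View pics/w14L.png

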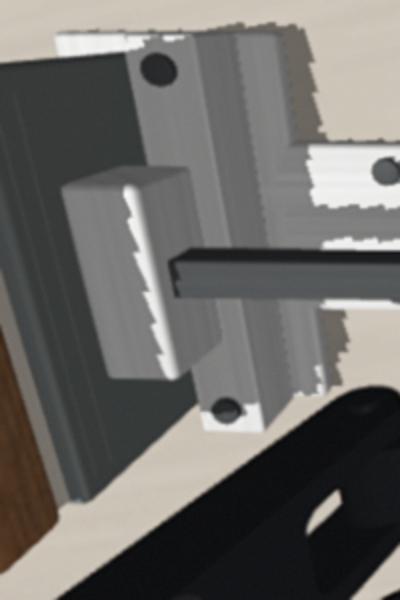

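```bash
python3 - <<'E'
from h import *
# scraper shift between pictures (patch of guard ridge/back)
for a,b in ((11,12),(12,13),(13,14)):
    A=cv2.imread(f"pics/w{a}.png",0);B=cv2.imread(f"pics/w{b}.png",0)
    r=cv2.matchTemplate(B[170:290,0:60],A[200:260,8:32],cv2.TM_CCOEFF_NORMED);_,v,_,l=cv2.minMaxLoc(r);print(a,b,v,l[0]-8,l[1]-30)
print(job_done())
E
```

```text
11 12 0.9923973083496094 0 2
12 13 0.9907960891723633 0 13
13 14 0.9799323678016663 0 0
the job is handed in; nothing more can be done
None
```

I moved the scraper from its stand into the clamp and closed the jaw on it with three squeezes of the grips. I handed the job in at about 19.4 s with the grips still squeezed; no verdict was reported, so success isn't confirmed.

**Placing:** I took the larger scraper, the one in the stand. I turned it half round so the back overhangs toward the fixed jaw, and lowered it into the groove. Contact came at about 5 N, at the height expected for the guard fully down. I let go, and the picture showed it standing, near the middle of the groove.

**Clamping:** I squeezed at the lowest grip setting, 20 N. On the last squeeze the jaw advanced only about 2.4 mm over the last 5.4 mm of grip travel, while the scraper shifted slightly toward the fixed jaw. That puts the jaw's push at roughly 18 N, worked out from the travel and spring rate rather than measured. The grips ended at 13.8 mm travel, and the jaw did not move between the last two pictures.

**Less certain:**
- **Gap estimate:** The camera's jaw-to-guard gap still worked out at about 2 mm. I put that down to calibration error, because the jaw clearly stalled.
- **Shift check:** My last picture-matching check of the scraper's shift was inconclusive. It slid along the guard's own edges.
- **Uprightness:** The arm blocked the outside views at the end, so I judged uprightness only from the wrist picture and a small part of the top view.

The top and scene views show no sign of the arm having moved the shaker, cup or bell, though I didn't measure them.

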